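Wedge the rocking torque tester

TASK

The grey torque tester stands astride a cable strip and rocks, with the side of its base farther from its display held up off the bench. Without gripping or lifting anything, push the dark wooden wedge thin end first under that raised side until the tester no longer rocks, testing by pressing on its top above the raised side; do not jack it up further, shove it along the bench or disturb the other things. Finish while still pressing down there with about 10 newtons, the raised side resting on the wedge at the height it had at the start.

Things in the scene. Friction and masses are not known exactly. Their poses are not given: they have to be found in the camera images.
- tester: Torque tester: loose grey steel box, 3.4 kg (varies by a fifth), 180 (x) x 150 (y) x 50 mm. On top: display housing along the +y edge (45 mm deep, 40 mm higher) and a drive post (radius 22, height 26 mm) at x = -45, y = 0. Origin: centre of its underside. It stands astride the strip, which runs along its x under y = +20 mm, and leans so that its +y lower edge rests on the bench.
- raised_edge (a point): Middle of the tester's raised lower edge (0, -75, 0 mm in the tester's frame, same axes). Its height is the gap under the raised side: 12 to 17 mm, different each time. About 4 to 8 N down near this edge rocks the tester until the edge meets the bench; let go, it rocks back.
- press_spot (a point): Where to press: the top face above the raised side, on a thin rubber mat (120 x 40 mm); the point lies at x = 10, y = -50, z = 50 mm in the tester's frame, on the top face.
- wedge: Loose dark hardwood wedge, 60 mm wide (x), 100 mm long (y), about 140 g. Flat underside on the bench; its top slopes evenly from 26 mm high at the upright back face (y = -50 mm) to 2 mm at the thin tip (y = +50 mm). Origin: centre of its underside. It starts in front of the raised side, tip towards the tester and up to 50 mm short of it, up to 0.2 rad askew.
- wedge_tip (a point): Middle of the wedge's thin tip, on the bench (y = +50 mm in the wedge's frame).
- wedge_back (a point): Middle of the wedge's upright back face, 12 mm above the bench (y = -50 mm in the wedge's frame): push here.
- strip: Half-round aluminium cable strip fixed in the bench, 300 mm long along its x, about 20 mm wide, its crest 4.5 to 6 mm above the bench. Origin: on its centre line, at about bench height.
- transducer_a: Bystander: black torque transducer, 60 mm square flange, 72 mm tall; origin at the centre of its underside. Leave alone.
- transducer_b: Bystander: a second such torque transducer, 60 mm square flange, 72 mm tall; origin at the centre of its underside. Leave alone.
- socket_tall: Bystander: steel wrench socket standing upright, 26 mm diameter, 60 mm tall; origin at the centre of its underside. Leave alone.
- socket_short: Bystander: steel wrench socket standing upright, 32 mm diameter, 36 mm tall; origin at the centre of its underside. Leave alone.
- socket_wide: Bystander: steel wrench socket standing upright, 40 mm diameter, 45 mm tall; origin at the centre of its underside. Leave alone.
- screwdriver: Bystander: screwdriver lying on the bench; origin at the bench surface under it. Leave alone.
- wrench: Bystander: open-ended wrench lying on the bench; origin at the bench surface under it. Leave alone.
Not all that is in view belongs to the job. Several things look just like the wedge: the one meant starts nearest to the robot's base.

How it is judged:
By the outcome, as a careful person would: the job done as asked, in the order asked, and still so for the second after the job is handed in, while the arm keeps its last pose, push and grip.
It also fails if it takes over 48 s, if anything falls off the work surface, if the arm or the gripper's body presses on something with over 40 N, if the wrist force passes 120 N, or if a joint passes its speed limit or range.

ROBOT

A 7-joint arm with a two-finger parallel gripper is mounted at the origin on the work surface. World frame = base frame: x ahead of the robot, y to its left, z up, the work surface at z = 0. Lengths are in m, angles in rad, forces in N, time in s.
With the tool pointing down it reaches from about 0.4 to 0.85 m from the base axis. Payload 6.9 kg.
Tool frame: the origin (TCP) lies midway between the tips of the shut fingers; the grasp point (between the pads) lies behind it (ctrl.pinch_z is the z of the grasp point in the tool frame, in m); z points along the fingers, y is the line along which they close (so a half turn about z gives the same grasp; the last joint's range is limited). The gripper opens to 85 mm and grips with 20 to 120 N. Pads are 22 mm wide; open, the fingers measure 114 mm over their backs; the gripper's body (76 mm by 85 mm) begins 54 mm behind the grasp point. The pads swing forward as they close: fully open they stand 13 mm farther back than shut.
Start: joints at [1.304, 0.507, -0.238, 1.5, 0.126, 1.149, -0.155], TCP at [0.227, -0.582, 0.231] pointing down, gripper open.
Joint ranges: [-3.08, 3.08], [-0.24, 2.05], [-1.43, 1.35], [0, 2.5], [-1.52, 4.66], [0.17, 1.96], [-2.89, 2.89]. Speed limits (rad/s): [2.39, 2.39, 3.14, 3.14, 3.14, 3.14, 3.14].

INTERFACE

Orientations are given as a unit quaternion [w, x, y, z].
In Python, from station import ctrl, get_state, vision, ticket, models gives the robot as it stands. Calls block until the motion is done:
- ctrl.movep(position, orientation): joint-space move of the TCP to a pose.
- ctrl.movel(position, frame=None, max_speed=0.15): straight line of the TCP; frame=None keeps the orientation; max_speed is the mean speed in m/s.
- ctrl.set_joints(angles): joint-space move.
- ctrl.ungrasp() and ctrl.close_gripper(force=None): open the fingers fully, or close them until they stop; force is the grip in N (None keeps the last).
- ctrl.pause(seconds).
- ctrl.ik(position, orientation): joint angles nearest the present ones, or None.
- get_state(): the state.
- vision.grab_frame(name): name is "scene" or "top" or "wrist"; returns (picture, depth): 384x512x3 uint8, blue, green, red; 384x512 float32, m along the optical axis (not along the pixel's ray), 0 where there is no reading.
- vision.camera_info(name): a dict with "mtx" (3x3 intrinsics, pixels), "R" (3x3) and "t" (3): a world point X has camera coordinates R X + t; the wrist camera has in their place "hand_eye" (4x4, takes a point from camera to tool coordinates, whose origin is the TCP and whose axes are the flange's). Camera axes: x right, y down, z forward; pixel columns grow to the right and rows downward; lengths in m; the calibration is good to about 2 mm. A picture is of the moment at which its call begins: read the wrist's pose just before it. camera_info takes no time and is no camera call.
A pose or a line that the arm cannot do raises ctrl.Unreachable and nothing moves.
- ticket.close_job(): hands the job in; it is judged then, once.
Trained networks look in the newest picture that a camera, given by its name, has taken for a name from the list of things; names that differ only in an ending like _2 or _b are one class to them, and where a whole thing is asked for, a point or a joint stands for the part that bears it (a point fixed in the world has none). Each returns a list of dicts, best first, with "p" (0 to 1); they miss things now and then, are a little off and sometimes report something else, mostly with a low value. They report only what shows in the picture. A call takes as long as a camera call. They do not tell look-alikes from the thing itself.
- models.recognise(camera, target): "point" ([column, row] in pixels, amid what is visible of it).
- models.masks_of(camera, target): "mask" (384x512 bool, what is visible of it) and "point" ([column, row] in pixels, amid what is visible of it).
The state is a dict: "time": time; "qpos": joint angles; "qd": joint speeds; "tau": joint torques, N m; "tcp_pos": TCP position; "eef_rot": TCP orientation; "contact_force": force on the tool from outside, world axes, zero at the start; "wrist_torque": the same for the moment, N m; "width": finger opening in m; "gripper_force": force on a finger pad.
Only numpy, scipy, OpenCV 4.12 (cv2) and the standard library are available. Lean on these libraries where they do the work, as an engineer would, in place of code of your own. Each camera call takes 0.05 s, during which the arm holds its last target. There are 200 camera calls.

## Working session

There is one attempt and no reset: what is moved stays moved. The work goes in short steps, each a Python script; the robot and the scene stay as the last script left them, time stands still between calls to the robot, and variables do not carry over. Pictures are saved under pics/ and viewed, at most 10 in all, crops included, and the job is handed in when it is done.

```bash
ls; mkdir -p pics
cat > h.py <<'E'
import numpy as np, cv2
from station import ctrl, get_state, vision, ticket, models
def cloud(name,d):
    c=vision.camera_info(name);K=np.array(c["mtx"]);v,u=np.mgrid[:384,:512]
    P=np.stack([(u-K[0,2])/K[0,0]*d,(v-K[1,2])/K[1,1]*d,d],-1)
    return (P-np.array(c["t"]))@np.array(c["R"])
E
python3 - <<'E'
from h import *
ims=[]
for n in("top","scene"):
    im,d=vision.grab_frame(n);W=cloud(n,d);np.save(n+"_d.npy",d);cv2.imwrite(n+".png",im)
    cv2.imwrite(f"pics/{n}0.png",cv2.resize(im,(768,576)))
    for t in("tester","wedge","transducer_a","socket_tall","screwdriver","wrench","strip","press_spot","raised_edge","wedge_back","wedge_tip"):
        for r in models.recognise(n,t):
            u,v=[int(round(x)) for x in r["point"]]
            print(n,t,round(r["p"],2),u,v,W[min(v,383),min(u,511)].round(3))
s=get_state();print(s["time"],s["tcp_pos"],s["eef_rot"],ctrl.pinch_z,s["contact_force"])
E
```

```text
pics
top tester 0.96 230 208 [0.552 0.07  0.059]
top wedge 0.79 326 206 [ 0.551 -0.244  0.012]
top wedge 0.75 163 219 [0.537 0.29  0.015]
top wedge 0.64 272 221 [ 0.511 -0.063  0.012]
top wedge 0.55 293 166 [ 0.692 -0.146  0.014]
top transducer_a 0.67 200 262 [0.387 0.169 0.07 ]
top transducer_a 0.55 335 167 [ 0.675 -0.282  0.034]
top socket_tall 0.65 270 182 [ 0.629 -0.062  0.063]
top socket_tall 0.32 260 255 [ 0.401 -0.016  0.035]
top screwdriver 0.78 105 224 [0.528 0.473 0.03 ]
top wrench 0.66 380 226 [ 0.475 -0.413  0.011]
top wrench 0.66 231 204 [0.565 0.066 0.058]
top strip 0.56 217 242 [0.453 0.119 0.006]
top press_spot 0.71 229 205 [0.563 0.073 0.054]
top raised_edge 0.95 231 206 [0.559 0.066 0.057]
top wedge_back 0.92 294 167 [ 0.689 -0.149  0.014]
top wedge_back 0.86 166 225 [0.517 0.282 0.01 ]
top wedge_back 0.71 324 205 [ 0.554 -0.237  0.012]
top wedge_back 0.59 274 220 [ 0.514 -0.07   0.011]
top wedge_tip 0.92 293 166 [ 0.692 -0.146  0.014]
top wedge_tip 0.81 275 223 [ 0.503 -0.072  0.014]
top wedge_tip 0.79 326 204 [ 0.557 -0.245  0.011]
top wedge_tip 0.63 167 222 [0.52
[... 723 characters left out ...]
0.61 323 144 [0.649 0.371 0.032]
scene raised_edge 0.87 256 190 [0.577 0.049 0.057]
scene wedge_back 0.76 192 272 [ 0.561 -0.252  0.014]
scene wedge_back 0.66 218 223 [ 0.527 -0.079  0.012]
scene wedge_back 0.66 257 266 [ 0.696 -0.157  0.017]
scene wedge_back 0.66 278 151 [0.528 0.285 0.014]
scene wedge_tip 0.88 213 222 [ 0.516 -0.087  0.018]
scene wedge_tip 0.74 259 268 [ 0.703 -0.16   0.017]
scene wedge_tip 0.67 190 274 [ 0.562 -0.262  0.017]
scene wedge_tip 0.65 277 152 [0.526 0.282 0.011]
scene wedge_tip 0.57 259 190 [0.585 0.053 0.057]
1.2 [ 0.2270326  -0.58229955  0.23128089] [-4.95793616e-06  9.82771839e-01  1.84822924e-01  8.06461399e-06] -0.0187 [-0.14701046 -0.60139831  0.55568042]
```

View pics/top0.png

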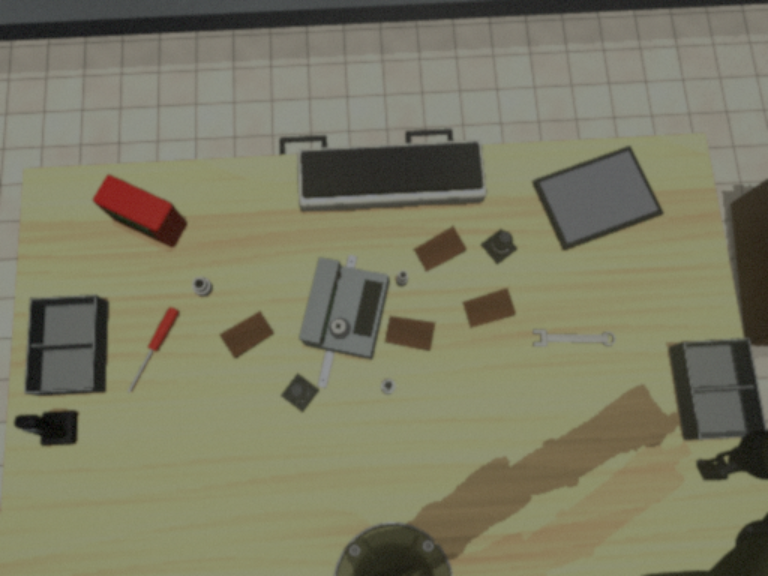

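View pics/scene0.png

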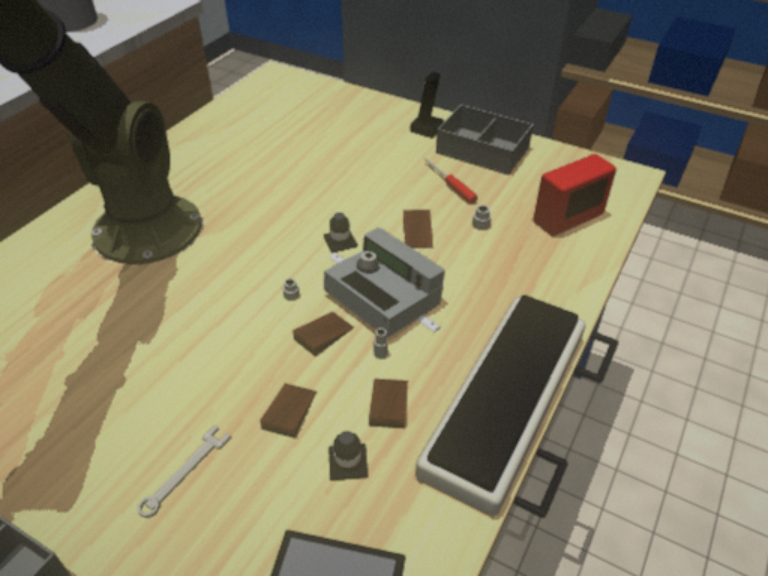

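The top view (768 px wide) shows the tester at (345,310) and the wedge meant at (410,333). That wedge is the nearest one to the base in front of the mat side. A tall socket stands at (402,278) and the short one at (388,386). Next is a closer wrist view.

```bash
cat >> h.py <<'E'
def quat(a): return [0,np.cos(a/2),np.sin(a/2),0]   # tool down, tool x at heading a
def wcloud(d,s):
    from scipy.spatial.transform import Rotation as R
    c=vision.camera_info("wrist");K=np.array(c["mtx"]);H=np.array(c["hand_eye"]);v,u=np.mgrid[:384,:512]
    P=np.stack([(u-K[0,2])/K[0,0]*d,(v-K[1,2])/K[1,1]*d,d],-1)
    T=P@H[:3,:3].T+H[:3,3]; q=np.array(s["eef_rot"])
    return T@R.from_quat(q[[1,2,3,0]]).as_matrix().T+np.array(s["tcp_pos"])
E
python3 - <<'E'
from h import *
print(np.array(vision.camera_info("wrist")["hand_eye"]).round(3).tolist())
s=get_state()
for a in (np.pi/2,-np.pi/2):
  for p in([.52,-.13,.01],[.55,-.05,.25],[.55,0,.07]): 
    q=ctrl.ik(p,quat(a));print(a,p,None if q is None else np.round(q,2))
E
```

```text
[[0.0, -0.949, -0.316, 0.081], [1.0, -0.0, 0.001, 0.001], [-0.001, -0.316, 0.949, -0.143], [0.0, 0.0, 0.0, 1.0]]
1.5707963267948966 [0.52, -0.13, 0.01] [ 0.54  0.7  -0.53  1.98  0.59  0.62 -0.39]
1.5707963267948966 [0.55, -0.05, 0.25] [ 0.58  0.46 -0.83  1.66  0.36  1.18 -0.33]
1.5707963267948966 [0.55, 0, 0.07] [ 0.36  0.64 -0.64  1.9   0.53  0.78 -0.57]
-1.5707963267948966 [0.52, -0.13, 0.01] [ 0.08  0.66  0.19  1.99 -0.23  0.51 -2.71]
-1.5707963267948966 [0.55, -0.05, 0.25] [-0.62  0.6   1.15  1.67 -0.58  1.25 -2.48]
-1.5707963267948966 [0.55, 0, 0.07] [-0.67  0.88  1.15  1.91 -0.96  1.04 -2.23]
```

Run:
```python
from h import *
ctrl.close_gripper(force=30)
ctrl.movep([.53,.0,.27],quat(np.pi/2))
s=get_state();im,d=vision.grab_frame("wrist");W=wcloud(d,s);print(s["time"],s["tcp_pos"],s["contact_force"].round(2) if hasattr(s["contact_force"],"round") else s["contact_force"])
np.save("w1.npy",W);cv2.imwrite("w1.png",im);cv2.imwrite("pics/w1.png",cv2.resize(im,(768,576)))
for t in("tester","wedge"):
    for i,r in enumerate(models.masks_of("wrist",t)):
        m=r["mask"];print(t,i,r["p"],r["point"],m.sum(),np.median(W[m],0).round(3));np.save(f"{t}{i}.npy",m)
```

```text
4.3083 [ 0.53012001 -0.00139461  0.26974816] [-0.35 -0.66 -0.29]
tester 0 0.95 [286.4, 83.3] 27983 [0.564 0.079 0.066]
wedge 0 0.87 [372.1, 260.5] 3361 [ 0.695 -0.149  0.014]
wedge 1 0.58 [236.0, 203.3] 3536 [ 0.511 -0.068  0.014]
```

View pics/w1.png

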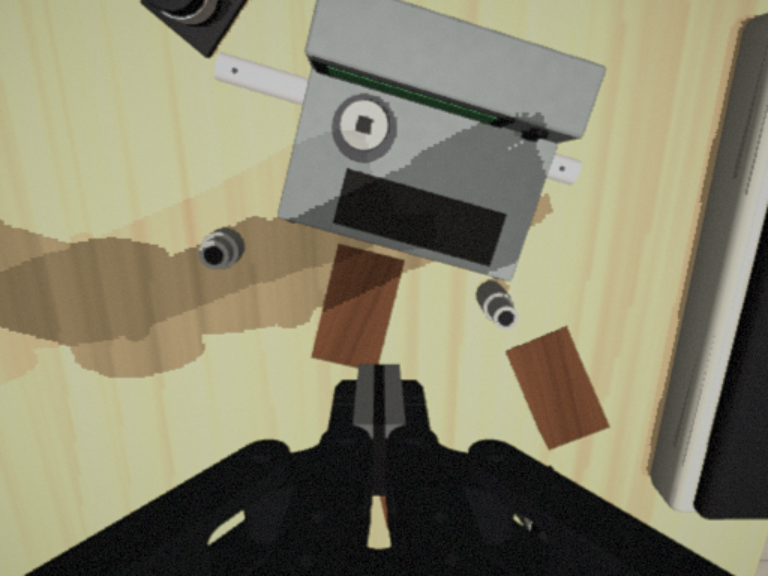

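The wrist view shows the tester's mat at (420,217), the wedge from tip (370,252) to back (347,360), and sockets to either side at (222,247) and (497,303). Wedge and tester are nearly aligned. Next I'll fit the poses.

Run:
```python
from h import *
W=np.load("w1.npy");m=np.load("wedge1.npy").astype(bool)
m=cv2.erode(m.astype(np.uint8),np.ones((2,2)))>0
P=W[m];P=P[(P[:,2]>-.005)&(P[:,2]<.035)]
r=cv2.minAreaRect(P[:,:2].astype(np.float32));print("wedge rect",r,cv2.boxPoints(r).round(4).tolist())
A=np.c_[P[:,:2],np.ones(len(P))];c=np.linalg.lstsq(A,P[:,2],rcond=None)[0];print("slope",c, np.hypot(*c[:2]),"tipdir deg",np.degrees(np.arctan2(-c[1],-c[0])))
t=np.load("tester0.npy").astype(bool);im=cv2.imread("w1.png")
# top face plane: points 0.045<z<0.075
T=W[t];sel=(T[:,2]>.042)&(T[:,2]<.072);T=T[sel]
for _ in range(6):
    c=np.linalg.lstsq(np.c_[T[:,:2],np.ones(len(T))],T[:,2],rcond=None)[0]
    e=T[:,2]-np.c_[T[:,:2],np.ones(len(T))]@c;T=T[abs(e)<max(.002,1.5*e.std())]
print("top plane",c,np.hypot(*c[:2]),len(T),"downhill deg",np.degrees(np.arctan2(-c[1],-c[0])))
r=cv2.minAreaRect(T[:,:2].astype(np.float32));print("top rect",r,cv2.boxPoints(r).round(4).tolist())
for q in ((280,216),(513,277)):
  u,v=int(q[0]/1.5),int(q[1]/1.5);print(q,W[v-5:v+4,u].round(3).tolist() if 0 else W[v-3,u+ (4 if q[0]<300 else -4)].round(4))
g=im.max(2);k=(t&(g<40)&(W[...,2]>.045)&(W[...,2]<.075)).astype(np.uint8)
n,l,st,ce=cv2.connectedComponentsWithStats(k)
for i in range(1,n):
    if st[i,4]>500:
        Q=W[l==i];rr=cv2.minAreaRect(Q[:,:2].astype(np.float32));print("mat",st[i],ce[i],np.median(Q,0).round(4),rr)
B=W[(abs(W[...,2])<.02)&~t&~(np.load("wedge1.npy").astype(bool))];print("bench z",np.median(B[:,2]))
```

```text
wedge rect ((0.5110542178153992, -0.07736606150865555), (0.11447622627019882, 0.06040862575173378), 75.0925521850586) [[0.46709999442100525, -0.12489999830722809], [0.5254999995231628, -0.1404000073671341], [0.5550000071525574, -0.02979999966919422], [0.4966000020503998, -0.014299999922513962]]
slope [-0.06557056 -0.23016143  0.03183244] 0.2393194183192603 tipdir deg 74.09830643102045
top plane [-0.03101563 -0.11228129  0.08318347] 0.11648630022379729 14522 downhill deg 74.55816832415624
top rect ((0.5569702982902527, 0.04438069462776184), (0.10243436694145203, 0.17968498170375824), 74.1601333618164) [[0.45660001039505005, 0.019600000232458115], [0.6294000148773193, -0.029400000348687172], [0.6574000120162964, 0.06909999996423721], [0.484499990940094, 0.11819999665021896]]
(280, 216) [0.4634 0.0235 0.0659]
(513, 277) [ 0.6261 -0.0218  0.065 ]
mat [ 223  113  114   63 3779] [279.49113522 145.30854723] [0.5599 0.0185 0.0642] ((0.5596655011177063, 0.01842879131436348), (0.038631144911050797, 0.11841683089733124), 74.44049835205078)
bench z 0.0005533463188363286
```

```bash
cat >> h.py <<'E'
A0=np.radians(74.4);U=np.array([np.cos(A0),np.sin(A0),0]);N=np.array([U[1],-U[0],0])
def pt(l,s,z): return (l*N+s*U+[0,0,z]).tolist()
def F(n=4):
    f=[]
    for _ in range(n): ctrl.pause(.03); f.append(np.array(get_state()["contact_force"]))
    f=np.mean(f,0); return np.array([f@U,f@N,f[2]])
E
python3 - <<'E'
from h import *
L=.5133
ctrl.movep(pt(L,-.035,.09),quat(A0))
ctrl.movel(pt(L,-.035,.010),max_speed=.1)
f0=F();print(get_state()["time"],f0.round(2));np.save("f0.npy",f0)
ctrl.movel(pt(L,.02,.010),max_speed=.05);print(F().round(2))
ctrl.movel(pt(L,.055,.010),max_speed=.04);print(F().round(2))
s=get_state();print(s["time"],s["tcp_pos"])
im,d=vision.grab_frame("scene");cv2.imwrite("pics/s2.png",cv2.resize(im[110:270,140:340],(750,600)))
E
```

```text
6.5333 [ 0.25  0.09 -0.11]
[-0.33 -0.35  0.11]
[ 0.09 -0.08 -0.12]
9.075 [ 0.50915027 -0.08531067  0.01000083]
```

View pics/s2.png

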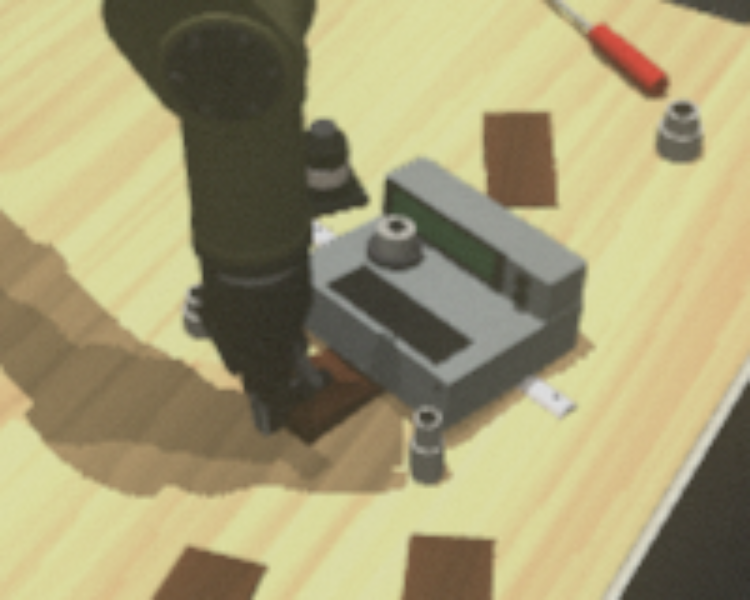

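The scene crop shows the wedge sliding straight under the raised side, with the fingers behind it at (290,400) and nothing disturbed. I'll keep pushing in small steps, watching the force.

Run:
```python
from h import *
L=.5133
ctrl.movel(pt(L,.068,.010),max_speed=.04)
s=.068
while s<.098:
    s+=.0015; ctrl.movel(pt(L,s,.010),max_speed=.02)
    f=F(5); print(round(s,4),f.round(2))
    if f[0]<-2.2: break
st=get_state();print(st["time"],st["tcp_pos"])
```

```text
0.0695 [ 0.02  0.04 -0.12]
0.071 [-0.03 -0.03  0.21]
0.0725 [-0.3  -0.09  0.03]
0.074 [-0.11  0.02  0.03]
0.0755 [ 0.18 -0.21  0.49]
0.077 [ 0.49 -0.17  0.07]
0.0785 [0.2  0.13 0.09]
0.08 [-0.27  0.11  0.2 ]
0.0815 [ 0.02 -0.1   0.01]
0.083 [ 0.11  0.24 -0.18]
0.0845 [-0.1  -0.21  0.34]
0.086 [-0.08  0.1  -0.02]
0.0875 [-3.92 -0.29  1.19]
15.0167 [ 0.51769552 -0.05435619  0.00998533]
```

Contact at TCP s = 0.0875, as predicted. I'll back off and do the press test.

Run:
```python
from h import *
L=.5133;l,s=.5346,.1672
ctrl.movel(pt(L,.070,.010),max_speed=.1)
ctrl.movel(pt(L,.050,.13),max_speed=.2)
ctrl.movel(pt(l,s,.13),max_speed=.2)
ctrl.movel(pt(l,s,.072),max_speed=.1)
f0=F();print(get_state()["time"],f0.round(2))
z=.072
while z>.052:
    f=F(3)-f0; st=get_state()
    if f[2]>.6: print(round(z,4),round(st["tcp_pos"][2],4),f.round(2))
    if f[2]>9.3: break
    z-=.001 if f[2]<.6 else .0003
    ctrl.movel(pt(l,s,z),max_speed=.02)
print(st["time"],z)
im,d=vision.grab_frame("scene");cv2.imwrite("pics/s3.png",cv2.resize(im[110:270,140:340],(750,600)))
```

```text
17.7083 [-0.01  0.19 -0.51]
0.071 0.0711 [-0.14 -0.36  0.75]
0.0707 0.0707 [ 0.18 -0.52  0.7 ]
0.0704 0.0704 [ 0.47 -0.44  0.64]
0.0701 0.0701 [ 0.15 -0.37  0.71]
0.0638 0.0642 [-0.19 -1.35  5.94]
0.0635 0.0641 [-0.92 -1.68  8.46]
0.0632 0.0641 [-1.05 -2.94 10.57]
22.3583 0.06320000000000002
```

View pics/s3.png

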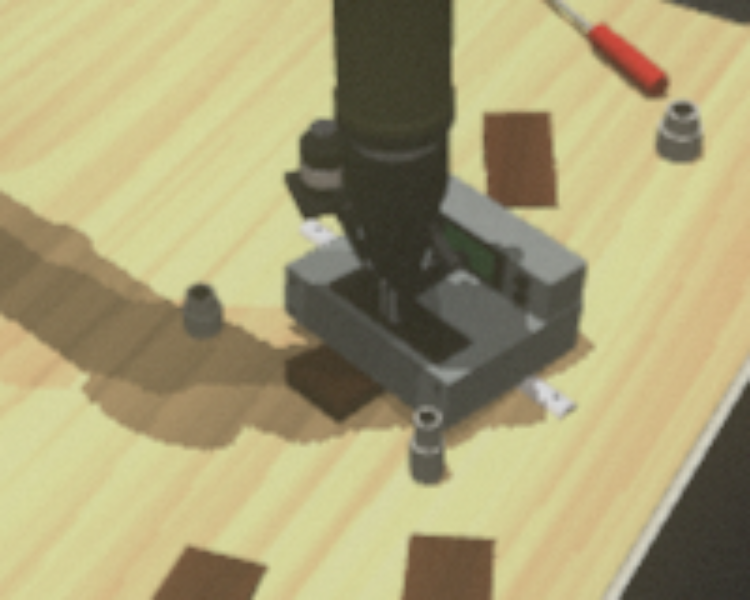

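The press is stiff: force went from 6 to 10.6 N with only 0.1 mm of movement. The crop shows the finger on the mat at (390,300), the wedge under the raised edge at (335,375), and the other things in place. I'll check that the force is steady and hand in.

Run:
```python
from h import *
f0=np.array([-.01,.19,-.51])
ctrl.pause(.5);f=F(10)-f0;print(f.round(2),get_state()["tcp_pos"],get_state()["time"])
if 8.5<f[2]<11.8: print(ticket.close_job())
```

```text
[-0.99 -2.57 10.89] [0.56005462 0.01728795 0.0640704 ] 23.2417
the job is handed in; nothing more can be done
None
```

The wedge is snug under the tester's raised side, and I handed the job in at 23 s, still pressing with about 10.9 N: it no longer rocks, its top is within about 0.5 mm of its measured starting height, and nothing else looked disturbed.

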